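# Lay out the airbrush bench

## Robot

A 6-joint arm with a two-finger parallel gripper is mounted at the origin on the work surface. World frame = base frame: x ahead of the robot, y to its left, z up, the work surface at z = 0. Lengths are in m, angles in rad, forces in N, time in s.
With the tool pointing down it reaches from about 0.35 to 0.875 m from the base axis. Payload 4.2 kg.
Tool frame: the origin (TCP) lies between the finger pads; the fingertips stand 17 mm ahead of it and the grasp point (between the pads) lies 2 mm behind it (env.nose_length is the distance from the TCP to the fingertips, in m); z points along the fingers, y is the direction in which the jaws open and shut (so a half turn about z gives the same grasp; the last joint's range is limited). The gripper opens to 85 mm and grips with 20 to 120 N. Pads are 22 mm wide; open, the fingers measure 114 mm over their backs; the gripper's body (76 mm by 85 mm) begins 54 mm behind the grasp point. The pads swing forward as they close: fully open they stand 13 mm farther back than shut.
Start: joints at [-1.042, 0.385, 0.008, 0, -1.194, -0.259], TCP at [0.167, -0.602, 0.248] pointing down, gripper open.
Joint ranges: [-3.14, 3.14], [-1.21, 2.06], [-1.07, 1.41], [-3.16, 2.05], [-2.99, -0.16], [-3.1, 3.1]. Speed limits (rad/s): [2.79, 2.79, 3.14, 3.14, 3.14, 3.14].

## Interface

Orientations are given as a rotation vector (axis times angle).
In Python, from workcell import get_obs, camera, hand_in, env gives the robot as it stands.
- The arm moves only by the shell command python3 -m handwheel 'ROWS'. ROWS is JSON, one flat list of numbers, 5 for each row, row after row: the gripper command: -1 is fully open, 1 is shut, values between are in proportion, then the shift along the world's x, y, z in mm, then the turn about the world's z in degrees. In form: [fingers, tx, ty, tz, spin, fingers, tx, ty, tz, spin, ...]. A call has 1 to 5 rows; each row shifts and turns the commanded pose from where the row before left it; what a row does not reach is not made up. A row lasts 1/8 s, in which the tool goes at most 62.5 mm and 10.7 degrees, less where a joint would pass 70% of its speed; a pose out of reach is approached as far as the arm can. A call is refused whole if a number of a shift passes 62.5 or a number of a turn 10.7, either way. A call with a gripper value outside its range is refused whole. The fingers move at their own pace and stop on an object; the grip force is fixed at half the most. Time passes only in rows, so rows that do not move let the fingers close. It gives the time, the measured TCP pose, the force and the opening at its end, in the units of the state.
- get_obs(): the state, without advancing time (a new reading comes with each control period).
- camera(name): name is "scene" or "top" or "wrist"; returns a dict with "color" (384x512x3 uint8, blue, green, red), "fx", "fy", "cx", "cy" (pixels), "rvec" (rotation vector, rad) and "tvec" (3), from world to camera coordinates, as OpenCV has them. Camera axes: x right, y down, z forward; pixel columns grow to the right and rows downward; lengths in m; the calibration is good to about 2 mm. The wrist camera is an equidistant fisheye: a pixel r from the principal point sees the ray r / f radians off the axis. A picture is of the moment at which its call begins. There is no depth.
- hand_in(): hands the job in, once; it reports no verdict.
The state is a dict: "t": time; "qpos": joint angles; "qvel": joint speeds; "joint_torque": joint torques, N m; "position": TCP position; "eef_rot": TCP orientation; "ft_force": force on the tool from outside, world axes, zero at the start; "torque": the same for the moment, N m; "grip_width": finger opening in m.
Only numpy, scipy, OpenCV 4.12 (cv2) and the standard library are available. Lean on these libraries where they do the work, as an engineer would, in place of code of your own. Each camera call takes 0.05 s, during which the arm holds its last target.

## Task

Set out the painting bench on the three cork pads: stand the squeeze bottle in the middle of the pad next to the airbrush holder, the square paint bottle in the middle of the pad next to the cleaning pot, and the wide jar in the middle of the pad between these two. Put the small steel cup, open side up, centred on top of the jar's lid. Everything must end upright and let go; do not disturb the coffee mug.

Things in the scene. Friction and masses are not known exactly. Their poses are not given: they have to be found in the camera images.
- squeeze_mid (a point): loose squeeze bottle, all white plastic, 105 mm tall: round body 40 mm across (straight sides from 0 to 66 mm up, closed by a shoulder at 74 mm) with a pointed nozzle on top; this point is on its axis half-way up (52.5 mm above its underside); z up along the axis
- paint_mid (a point): loose square paint bottle, grey, 78 mm tall: square body 32 x 32 mm, 56 mm high, under a round black cap 22 mm across; this point is on its axis half-way up (39 mm above its underside); x and y are square to its side faces, z up
- jar_mid (a point): loose wide round jar, white with a flat black lid, 52 mm tall: body 54 mm across, lid 58 mm across from 36 to 52 mm up; this point is on its axis half-way up (26 mm above its underside); z up
- cup_mid (a point): loose small open round steel cup, 38 mm across with straight sides, 40 mm tall, wall 3 mm, floor 4 mm; this point is on its axis half-way up (20 mm above its underside); z up, towards the open side
- pad_left: fixed flat round cork pad, 80 mm across, 3 mm thick, lying on the mat, all three alike; the leftmost of the row as the robot sees it (largest y); origin at the centre of its underside, on the bench (its top is 3 mm higher)
- pad_middle: fixed flat round cork pad, 80 mm across, 3 mm thick, lying on the mat, all three alike; the middle one of the row; origin at the centre of its underside, on the bench (its top is 3 mm higher)
- pad_right: fixed flat round cork pad, 80 mm across, 3 mm thick, lying on the mat, all three alike; the rightmost of the row as the robot sees it (smallest y); origin at the centre of its underside, on the bench (its top is 3 mm higher)
- holder: fixed airbrush holder at one end of the row of pads (left or right end): dark steel foot 80 x 70 mm, a post, and a steel airbrush lying level across the cradle at 105 mm, with a small feed cup; 132 mm tall in all; origin at the centre of its underside
- pot: fixed cleaning pot at the other end of the row: round glass pot 76 mm across with a black lid and a small knob, 106 mm tall; origin at the centre of its underside
- mug_mid (a point): bystander, not to be disturbed: loose white coffee mug, 76 mm across without its handle, 85 mm tall, well to the left of the bottles; this point is on its axis half-way up
There are look-alikes about, which are no part of the job. What is shaped like the pad_middle but white is not meant. Leave any blue look-alike of the part that bears squeeze_mid alone.

How it is judged:
By the outcome, as a careful person would: the job done as asked, in the order asked, and still so for the second after the job is handed in, with the robot touching nothing.
It also fails if it takes over 104 s, if anything falls off the work surface, if the arm or the gripper's body presses on something with over 40 N, if the wrist force passes 120 N, or if a joint passes its speed limit or range.

## Working session

There is one attempt and no reset: what is moved stays moved. The work goes in short steps, Python scripts to look and compute and a shell command to move; the robot and the scene stay as the last step left them, time stands still between calls to the robot, and variables do not carry over. Pictures are saved under pics/ and viewed, and the job is handed in when it is done.

```bash
mkdir -p pics; ls; cat > h.py <<'E'
import numpy as np, cv2
from workcell import get_obs, camera, env
def snap(name,fn):
    c=camera(name); cv2.imwrite(f'pics/{fn}.png',c['color']); 
    np.savez(f'pics/{fn}.npz',**{k:np.array(v) for k,v in c.items()}); return c
def load(fn): 
    d=np.load(f'pics/{fn}.npz'); return {k:d[k] for k in d}
def ray(c,u,v,fish=False):
    R,_=cv2.Rodrigues(np.array(c['rvec'],float)); t=np.array(c['tvec'],float).reshape(3)
    x=(u-c['cx'])/c['fx']; y=(v-c['cy'])/c['fy']
    if fish:
        r=np.hypot(x,y); d=np.array([x/r*np.sin(r),y/r*np.sin(r),np.cos(r)]) if r>1e-9 else np.array([0,0,1.])
    else: d=np.array([x,y,1.])
    return -R.T@t, R.T@d
def at(c,u,v,z,fish=False):
    o,d=ray(c,u,v,fish); s=(z-o[2])/d[2]; return (o+s*d).round(4)
def proj(c,p,fish=False):
    R,_=cv2.Rodrigues(np.array(c['rvec'],float)); q=R@np.array(p,float)+np.array(c['tvec'],float).reshape(3)
    if fish:
        r=np.hypot(q[0],q[1]); th=np.arctan2(r,q[2]); x,y=(q[0]/r*th,q[1]/r*th)
    else: x,y=q[0]/q[2],q[1]/q[2]
    return np.array([c['fx']*x+c['cx'],c['fy']*y+c['cy']]).round(1)
E
python3 - <<'E'
from h import *
for n in ['scene','top','wrist']:
    c=snap(n,n+'0'); print(n,c['fx'],c['cx'],c['cy'],ray(c,c['cx'],c['cy']))
o=get_obs(); print(o)
E
```

```text
pics
scene 419.1021647547287 259.17540884291736 194.90490359048079 (array([1.03134801, 0.43866174, 0.88372546]), array([-0.45481899, -0.37497609, -0.80779491]))
top 357.663402504733 260.30465642302534 192.9761565942138 (array([0.46483896, 0.06060166, 1.12793932]), array([ 0.1028536 , -0.01035312, -0.99464262]))
wrist 297.3186396354542 257.3809802030568 196.4545904565871 (array([ 0.09756381, -0.6221418 ,  0.37299467]), array([ 0.27184146,  0.07824975, -0.95915546]))
{'t': 0.15, 'qpos': array([-1.04238631e+00,  3.85371321e-01,  6.96328278e-03, -3.32538133e-04,
       -1.19397841e+00, -2.58602826e-01]), 'qvel': array([-4.20845262e-04, -2.64839068e-03,  3.71977287e-03,  1.52731950e-03,
       -6.48766601e-06, -2.86287138e-03]), 'joint_torque': array([-4.66090132e-04, -3.92678010e+01,  1.88582700e+01,  4.18858454e+00,
       -3.36317316e-03, -6.50714128e-06]), 'position': array([ 0.16650316, -0.6020042 ,  0.24749014]), 'eef_rot': array([ 4.22293253e-01, -3.11275274e+00, -2.49277498e-03]), 'ft_force': array([0.3154247 , 0.39960644, 0.53985117]), 'torque': array([-0.00184156, -0.0304516 ,  0.01807002]), 'grip_width': 0.08537493716138582}
```

View pics/scene0.png

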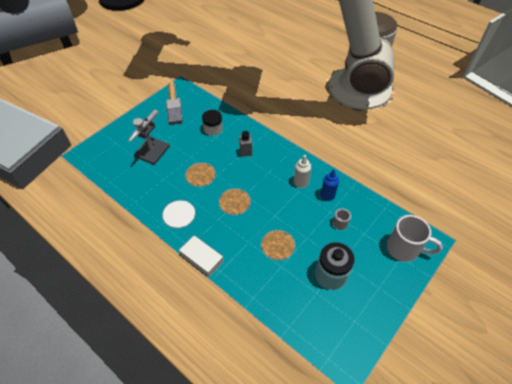

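View pics/top0.png

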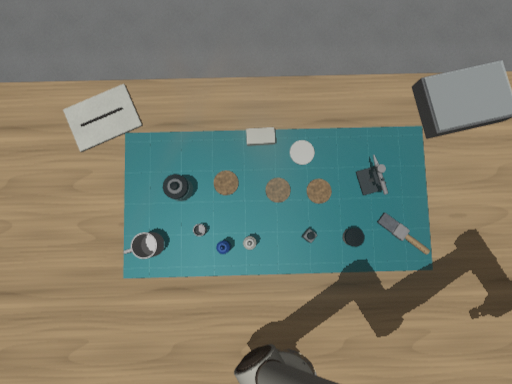

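View pics/wrist0.png

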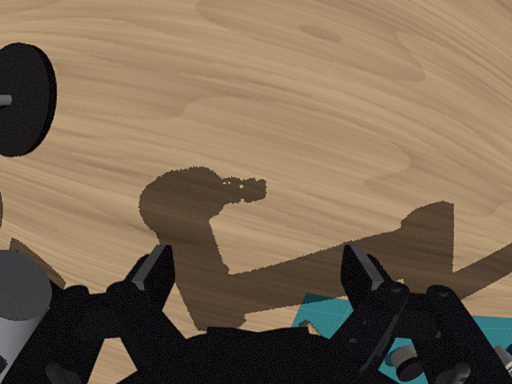

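```bash
python3 - <<'E'
import cv2
a=cv2.imread('pics/top0.png'); 
cv2.imwrite('pics/topcropL.png',cv2.resize(a[140:290,125:275],(750,600)[0:1]*2 if 0 else (600,600),interpolation=cv2.INTER_CUBIC))
cv2.imwrite('pics/topcropR.png',cv2.resize(a[130:280,260:410],(600,600),interpolation=cv2.INTER_CUBIC))
b=cv2.imread('pics/scene0.png')
cv2.imwrite('pics/scrop.png',cv2.resize(b[85:285,120:385],(795,600),interpolation=cv2.INTER_CUBIC))
E
```

```text
(no output)
```

View pics/topcropL.png

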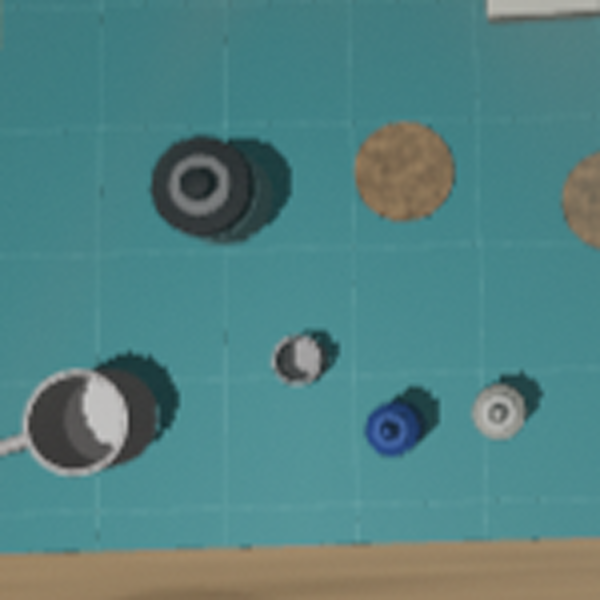

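View pics/topcropR.png

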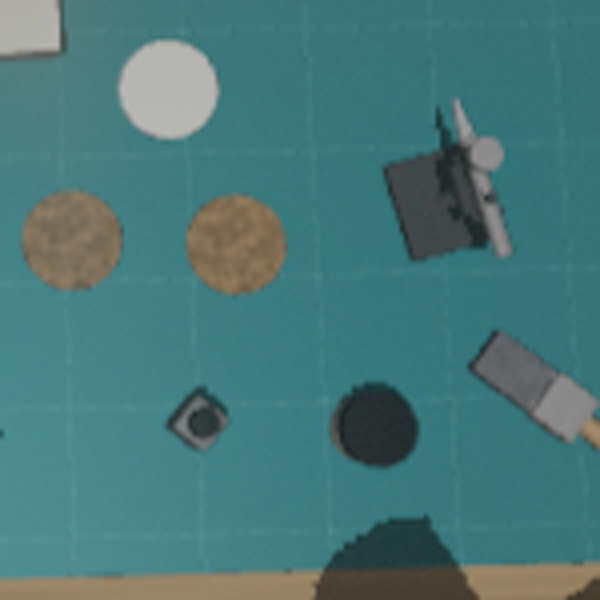

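View pics/scrop.png

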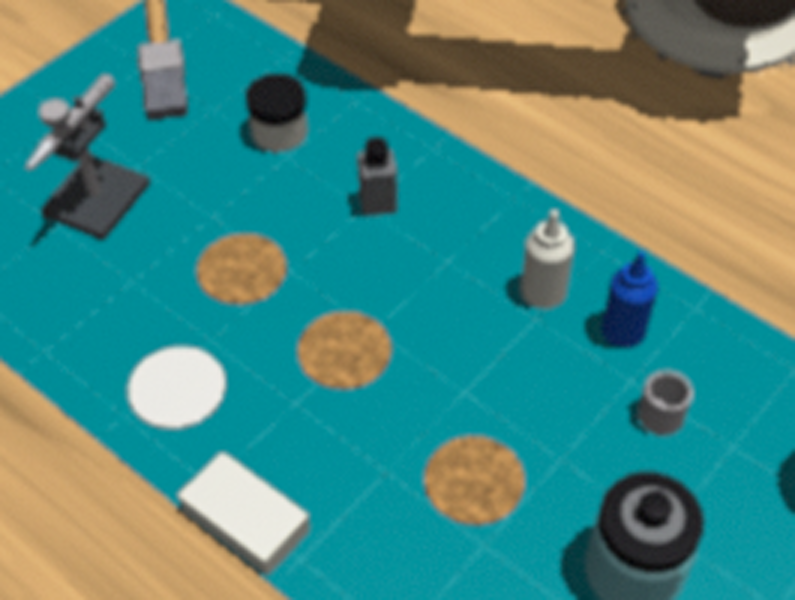

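```bash
python3 - <<'E'
from h import *
t=load('top0'); s=load('scene0')
def px(U,V,o,k=4): return (U+.5)/k-.5+o[0],(V+.5)/k-.5+o[1]
L=(125,140);R=(260,130);S=(120,85)
for n,T,z,Sc in [('padL',(405,171,L),.003,(475,480)),('padM',(72.5,241,R),.003,(344.5,350)),('padR',(237,244.5,R),.003,(241.5,269)),
 ('cup rim',(299,359,L),.040,(668,391)),('squeeze shoulder',(498,412,L),.070,(550,238)),('paint cap',(204,421,R),.078,(376,147)),('jar lid',(375.5,425,R),.052,(277,99)),('whitedisc',(169,89,R),.003,(177,387))]:
    print(n,at(t,*px(T[0],T[1],T[2]),z),at(s,*px(Sc[0],Sc[1],S,3),z))
# cork segmentation
for nm,c in (('top',t),('scene',s)):
    hsv=cv2.cvtColor(c['color'],cv2.COLOR_BGR2HSV)
    mat=cv2.inRange(hsv,(80,80,30),(100,255,255))
    m=cv2.inRange(hsv,(5,60,40),(25,255,255))
    n,lab,st,ce=cv2.connectedComponentsWithStats(m)
    for i in range(1,n):
        if 150<st[i,4]<1500: print(nm,st[i],ce[i].round(2),at(c,*ce[i],.003))
E
```

```text
padL [0.6178 0.1571 0.003 ] [0.6193 0.1591 0.003 ]
padM [ 0.5896 -0.0066  0.003 ] [ 0.5922 -0.0054  0.003 ]
padR [ 0.5835 -0.1368  0.003 ] [ 0.5857 -0.1356  0.003 ]
cup rim [0.4715 0.2363 0.04  ] [0.4727 0.2386 0.04  ]
squeeze shoulder [0.4288 0.0862 0.07  ] [0.4267 0.0834 0.07  ]
paint cap [ 0.4467 -0.0939  0.078 ] [ 0.4474 -0.0939  0.078 ]
jar lid [ 0.4398 -0.226   0.052 ] [ 0.4418 -0.2238  0.052 ]
whitedisc [ 0.71   -0.0878  0.003 ] [ 0.7111 -0.0872  0.003 ]
top [214 171  24  24 449] [225.56 182.45] [0.6176 0.1581 0.003 ]
top [266 178  24  24 440] [277.53 189.69] [ 0.5902 -0.0059  0.003 ]
top [307 179  24  24 454] [318.56 190.67] [ 0.5837 -0.1358  0.003 ]
top [239 352  29  19 152] [251.74 361.22] [0.0721 0.0883 0.003 ]
scene [355  62  35  21 397] [373.15  70.46] [-0.1028 -0.0103  0.003 ]
scene [186 163  29  23 508] [200.04 174.27] [ 0.5857 -0.1361  0.003 ]
scene [220 189  30  25 584] [234.32 201.36] [ 0.5925 -0.0057  0.003 ]
scene [262 231  32  29 729] [277.67 244.67] [0.6199 0.1585 0.003 ]
```

Candidates in the top image:
- **Squeeze bottle:** white at (249,243). The blue look-alike at (223,247) is to be left alone.
- **Pads:** cork at (226,182), (278,190) and (319,191). The white disc at (302,152) and white block at (260,136) are not meant.
- **Paint bottle:** grey with a black cap at (310,235).
- **Jar:** black lid at (354,236). The pot at (176,187) also has a black lid but carries a knob.
- **Cup:** small steel cup at (199,230). The mug at (147,245) is much larger.

The holder is at the right end, so the squeeze bottle goes on pad_right and the paint bottle on pad_left. The crops above confirm this choice. I'm moving in now.

```bash
python3 -m handwheel '[-1,50,36,0,10.6, -1,50,36,0,10.6, -1,50,36,0,10.6, -1,50,36,0,10.6, -1,50,36,0,10.6]'; python3 -m handwheel '[-1,2,60,0,10.6, -1,2,60,0,10.6, -1,2,60,0,0, -1,2,60,0,0, -1,2,60,0,0]'
```

```text
t: 0.78
position: [0.4179, -0.4209, 0.2482]
eef_rot: [1.775, -2.592, -0.0]
ft_force: [0.3, -0.6, -0.1]
grip_width: 0.0854
t: 1.4
position: [0.4263, -0.1205, 0.2483]
eef_rot: [-2.214, 2.228, -0.0]
ft_force: [0.6, 0.8, -0.3]
grip_width: 0.085
```

```bash
python3 - <<'E'
from h import *
t=load('top0')
for n,u,v,z in [('blue',391/4+124.6,428/4+139.6,.07),('holderfoot',430/4+259.6,212/4+129.6,.01),('airbrush cup',486/4+259.6,153/4+129.6,.13),('brush low end',508/4+259.6,256/4+129.6,.105),('brush tip',457/4+259.6,98/4+129.6,.105),('pot lid',200/4+124.6,184/4+139.6,.1),('mug rim',77/4+124.6,421/4+139.6,.085)]: print(n,at(t,u,v,z))
E
```

```text
blue [0.4194 0.1648 0.07  ]
holderfoot [ 0.6047 -0.2892  0.01  ]
airbrush cup [ 0.6307 -0.2938  0.13  ]
brush low end [ 0.5594 -0.314   0.105 ]
brush tip [ 0.676 -0.284  0.105]
pot lid [0.599 0.297 0.1  ]
mug rim [0.4312 0.3892 0.085 ]
```

```bash
python3 - <<'E'
from h import *
c=snap('wrist','w1'); cv2.imwrite('pics/w1b.png',cv2.resize(c['color'],None,fx=1.5,fy=1.5,interpolation=cv2.INTER_CUBIC))
print(get_obs()['position'],get_obs()['qpos'],ray(c,c['cx'],c['cy'],True))
for n,p in [('paint',(.447,-.094,.078)),('sq',(.4278,.085,.105)),('sqs',(.4278,.085,.074)),('jar',(.441,-.225,.052))]: print(n,proj(c,p,True)*1.5)
E
```

```text
[ 0.42635022 -0.11570028  0.24842862] [ 0.10380342  0.06681851 -0.41324211 -0.00219036 -1.0893542  -0.10306426] (array([ 0.42648453, -0.19359605,  0.37395687]), array([ 9.13810869e-05,  2.84597423e-01, -9.58647119e-01]))
paint [356.85 310.8 ]
sq [385.5 524.1]
sqs [385.5 499.8]
jar [364.8  122.85]
```

View pics/w1b.png

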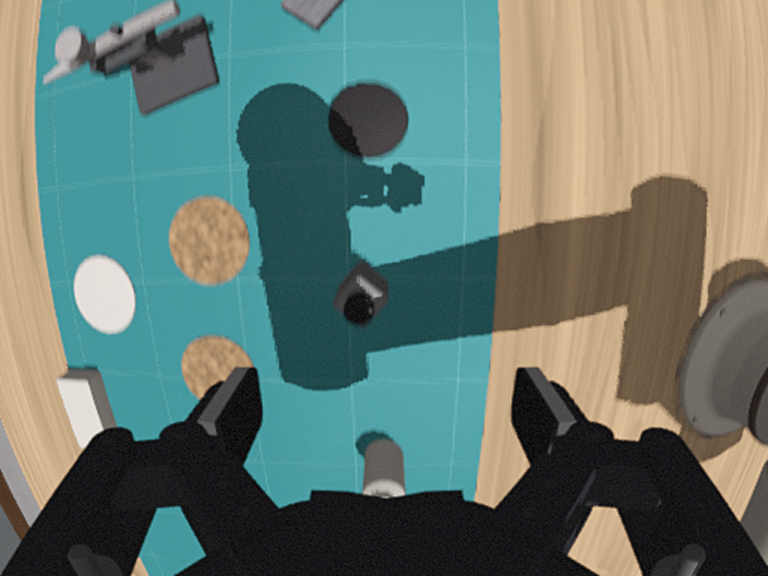

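Projections match: paint cap at (358,308), predicted (357,311), and jar lid at (368,120), predicted (365,123). Next I go over the white squeeze bottle.

```bash
python3 -m handwheel '[-1,0,60,0,0, -1,0,60,0,0, -1,0,60,0,0, -1,0,24,0,0.4, -1,0,0,0,0]'; python3 -m handwheel '[-1,0,0,0,0]'; python3 - <<'E'
from h import *
c=snap('wrist','w2'); cv2.imwrite('pics/w2b.png',cv2.resize(c['color'],None,fx=1.5,fy=1.5,interpolation=cv2.INTER_CUBIC))
for n,p in [('tip',(.4278,.085,.105)),('base',(.4278,.085,0)),('blue',(.4194,.1648,.1))]: print(n,proj(c,p,True)*1.5)
c=snap('top','t2'); cv2.imwrite('pics/t2b.png',cv2.resize(c['color'][140:290,200:350],(600,600),interpolation=cv2.INTER_CUBIC))
E
```

```text
t: 2.08
position: [0.4264, 0.083, 0.2481]
eef_rot: [2.226, -2.216, -0.0]
ft_force: [-0.4, -0.1, 0.3]
grip_width: 0.0858
t: 2.2
position: [0.4264, 0.0811, 0.2481]
eef_rot: [2.222, -2.22, -0.0]
ft_force: [1.0, -0.6, 0.6]
grip_width: 0.0851
tip [383.85 290.4 ]
base [384.15 256.65]
blue [395.85 397.95]
```

View pics/w2b.png

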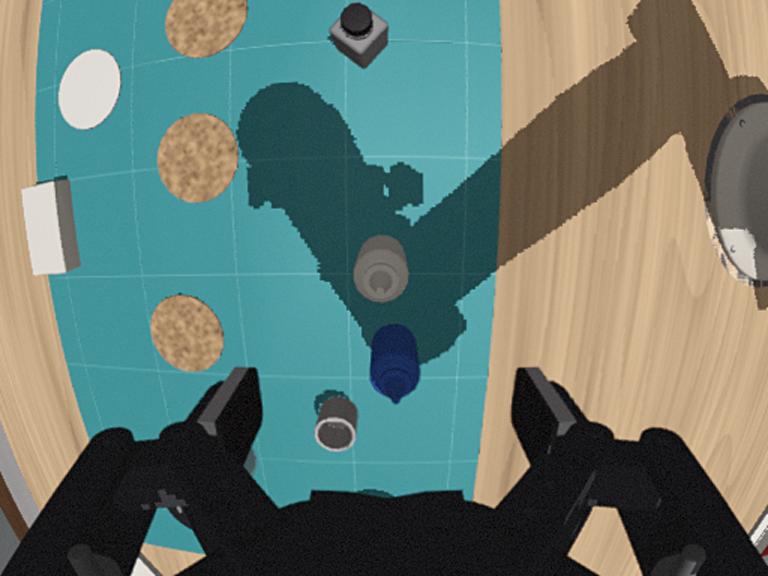

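View pics/t2b.png

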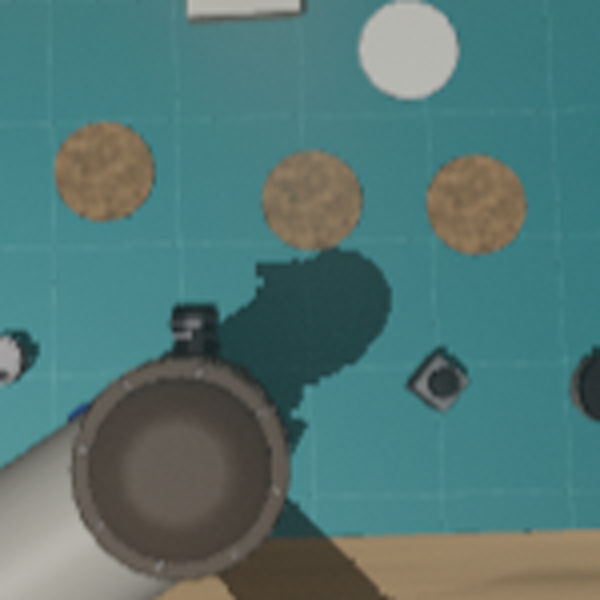

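```bash
python3 - <<'E'
from h import *
c=load('w2'); a=c['color'][145:215,220:290]; cv2.imwrite('pics/w2c.png',cv2.convertScaleAbs(cv2.resize(a,(560,560),interpolation=cv2.INTER_CUBIC),alpha=1.8))
for z in (0,.066,.074,.105): print(z,(proj(c,(.4278,.085,z),True)-[220,145]+.5)*8-.5)
E
```

```text
0 [292.3 212.3]
0.066 [291.5 311.5]
0.074 [291.5 326.7]
0.105 [290.7 392.3]
```

View pics/w2c.png

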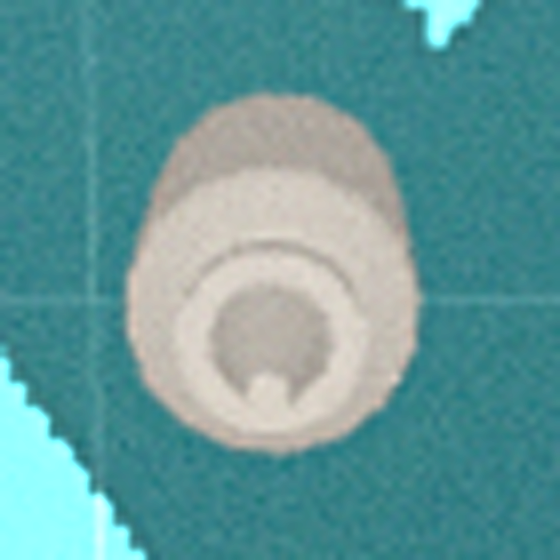

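```bash
python3 -m handwheel '[-1,3,4,-50,0, -1,0,0,-55,0, -1,0,0,-50,0, -1,0,0,-39,0, -1,0,0,0,0]'; python3 -m handwheel '[0.2,0,0,0,0, 1,0,0,0,0, 1,0,0,0,0, 1,0,0,0,0, 1,0,0,0,0]'; python3 - <<'E'
from h import *
print(get_obs()['position'])
c=snap('wrist','w3'); cv2.imwrite('pics/w3b.png',cv2.resize(c['color'],None,fx=1.5,fy=1.5,interpolation=cv2.INTER_CUBIC))
E
```

```text
t: 2.92
position: [0.4281, 0.0838, 0.0524]
eef_rot: [2.216, -2.218, -0.002]
ft_force: [0.4, 0.5, 0.5]
grip_width: 0.0853
t: 3.55
position: [0.4306, 0.0861, 0.0561]
eef_rot: [-2.221, 2.217, -0.002]
ft_force: [-1.2, -0.6, 6.6]
grip_width: 0.0383
[0.4305729  0.0861057  0.05614154]
```

View pics/w3b.png

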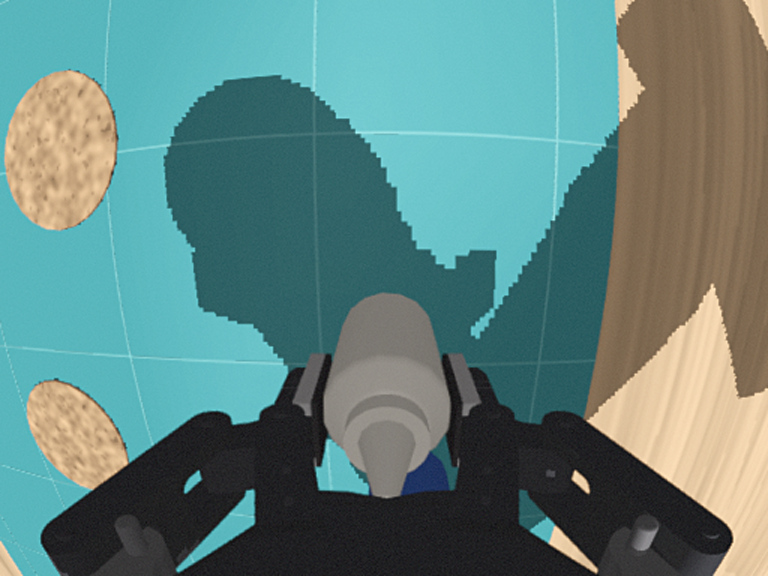

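```bash
python3 -m handwheel '[1,0,0,30,0, 1,0,0,40,0, 1,31,-44,10,0, 1,31,-44,0,0, 1,31,-44,0,0]'; python3 -m handwheel '[1,31,-44,0,0, 1,30,-45,0,0, 1,0,0,0,0, 1,0,0,0,0]'; python3 - <<'E'
from h import *
print(get_obs())
for n in('wrist','scene'):
    c=snap(n,n+'4'); cv2.imwrite(f'pics/{n}4b.png',cv2.resize(c['color'],None,fx=1.5,fy=1.5,interpolation=cv2.INTER_CUBIC))
E
```

```text
t: 4.22
position: [0.5236, -0.0474, 0.1357]
eef_rot: [-2.222, 2.218, -0.002]
ft_force: [-0.2, 0.8, -1.0]
grip_width: 0.038
t: 4.72
position: [0.5829, -0.1353, 0.1344]
eef_rot: [2.222, -2.221, -0.001]
ft_force: [-0.2, 0.3, -1.0]
grip_width: 0.0382
{'t': 4.725, 'qpos': array([ 4.19410331e-02,  4.42162296e-01, -2.10106367e-01, -6.21684962e-04,
       -9.19104748e-01, -4.14349599e-02]), 'qvel': array([ 2.35658731e-02, -1.50376852e-02, -1.46967706e-02,  2.42618492e-03,
        1.79107827e-03, -7.63029738e-05]), 'joint_torque': array([-6.64615128e-01, -3.94796705e+01,  1.68222910e+01,  3.79013702e+00,
        2.31488189e-02,  1.49818039e-03]), 'position': array([ 0.58289092, -0.13534036,  0.13436512]), 'eef_rot': array([ 2.22152068e+00, -2.22123444e+00, -1.18495541e-03]), 'ft_force': array([-0.21869749,  0.25172871, -1.01081595]), 'torque': array([ 0.0386663 ,  0.03273508, -0.01846995]), 'grip_width': 0.03815234310832456}
```

View pics/wrist4b.png

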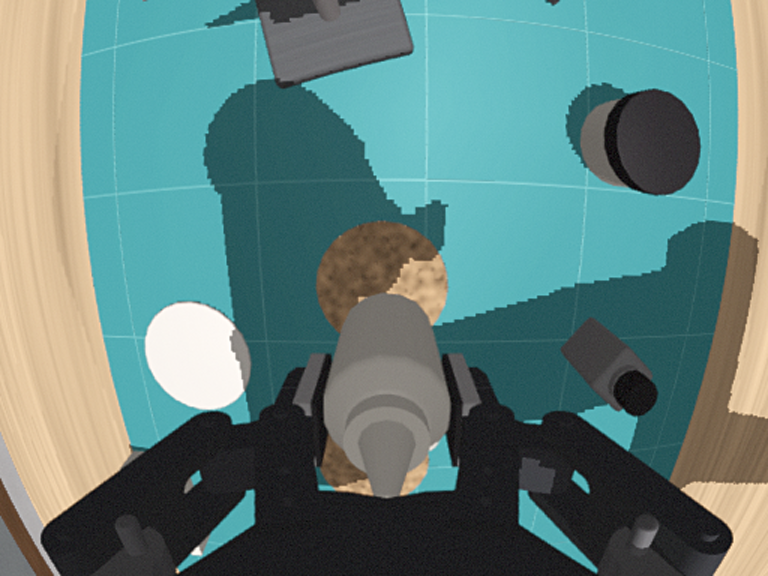

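View pics/scene4b.png

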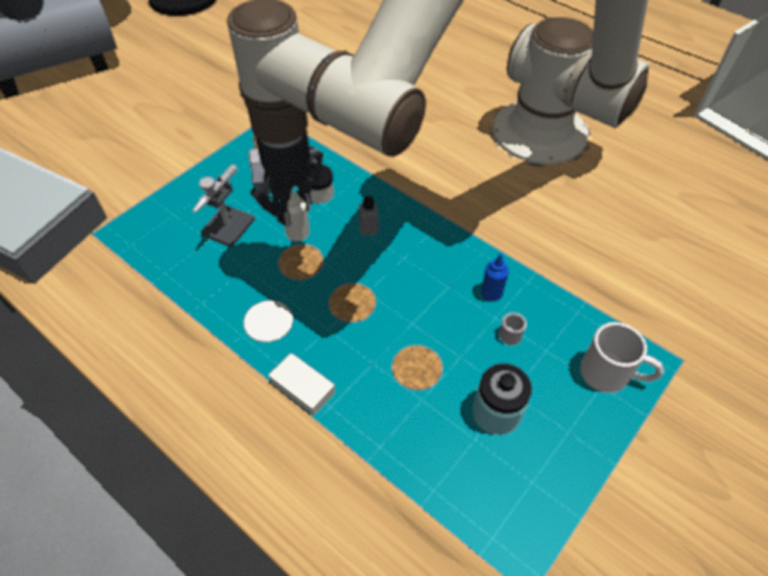

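```bash
python3 - <<'E'
from h import *
c=load('wrist4')
th=np.linspace(0,2*np.pi,13)
for x,y in [(.5847,-.136)]:
    P=np.array([proj(c,(x+.04*np.cos(a),y+.04*np.sin(a),.003),True) for a in th])*1.5; print(P.min(0),P.max(0))
E
python3 -m handwheel '[1,2,0,-40,0, 1,0,0,-20,0, 1,0,0,-10,0, 1,0,0,-3,0, 1,0,0,0,0]'; python3 -m handwheel '[1,0,0,0,0,1,0,0,0,0]'
```

```text
[316.95 221.85] [449.7 349.8]
t: 5.45
position: [0.5861, -0.1351, 0.0621]
eef_rot: [-2.223, 2.219, -0.002]
ft_force: [-0.3, 0.1, -1.3]
grip_width: 0.0383
t: 5.7
position: [0.5859, -0.1354, 0.062]
eef_rot: [-2.222, 2.22, -0.001]
ft_force: [0.4, -0.2, -2.0]
grip_width: 0.038
```

```bash
python3 -m handwheel '[1,-1,0,-2,0, 1,0,0,0,0]'; python3 -m handwheel '[1,0,0,-2,0, 1,0,0,0,0]'
```

```text
t: 5.95
position: [0.5845, -0.1354, 0.0593]
eef_rot: [2.222, -2.22, 0.0]
ft_force: [-0.5, -0.1, -0.3]
grip_width: 0.0383
t: 6.2
position: [0.5846, -0.1355, 0.0592]
eef_rot: [2.223, -2.219, 0.001]
ft_force: [-3.1, 0.8, 9.3]
grip_width: 0.0381
```

```bash
python3 -m handwheel '[0.6,0,0,1,0, 0,0,0,0,0, -1,0,0,0,0, -1,0,0,0,0, -1,0,0,0,0]'; python3 -m handwheel '[-1,0,0,30,0, -1,0,0,50,0, -1,0,0,60,0, -1,0,0,0,0]'; python3 - <<'E'
from h import *
for n in('wrist','scene'):
    c=snap(n,n+'5'); cv2.imwrite(f'pics/{n}5b.png',cv2.resize(c['color'],None,fx=1.5,fy=1.5,interpolation=cv2.INTER_CUBIC))
    for z in (.003,.077,.108): print(n,z,proj(c,(.5847,-.136,z),n=='wrist')*1.5)
print(get_obs()['position'])
E
```

```text
t: 6.82
position: [0.5846, -0.1354, 0.0581]
eef_rot: [2.222, -2.22, -0.0]
ft_force: [-0.5, -0.2, -0.3]
grip_width: 0.0854
t: 7.32
position: [0.5877, -0.1357, 0.2044]
eef_rot: [-2.218, 2.214, -0.015]
ft_force: [-0.4, 0.4, -0.4]
grip_width: 0.0855
wrist 0.003 [393.6  263.85]
wrist 0.077 [394.2 291. ]
wrist 0.108 [394.65 307.35]
scene 0.003 [300.45 261.15]
scene 0.077 [295.8 233.7]
scene 0.108 [293.7  221.25]
[ 0.58454873 -0.1352134   0.19886342]
```

View pics/wrist5b.png

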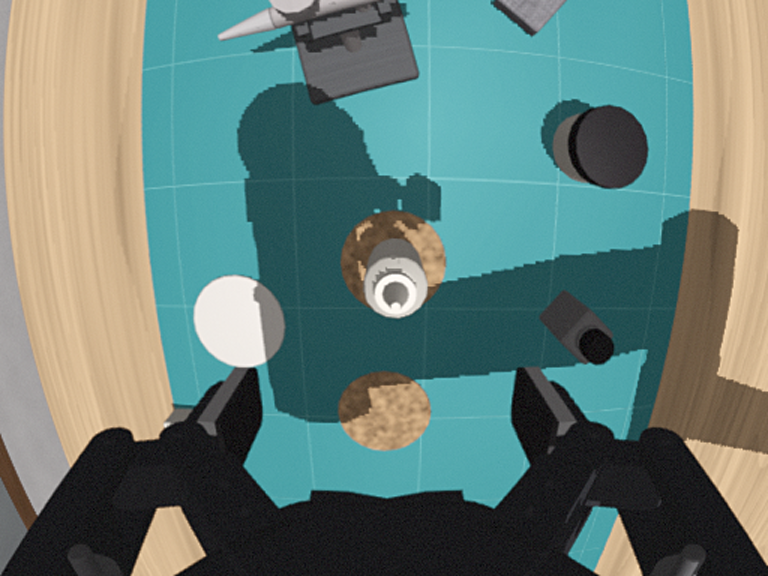

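The squeeze bottle stands centred: nozzle at (397,303), predicted (395,307). Next is the paint bottle's yaw.

```bash
python3 - <<'E'
from h import *
c=load('w2'); a=c['color'][0:60,205:275]; A=cv2.resize(a,(700,600),interpolation=cv2.INTER_CUBIC)
t=load('t2'); b=t['color'][218:252,292:332]; B=cv2.resize(b,(706,600),interpolation=cv2.INTER_CUBIC)
cv2.imwrite('pics/p_w2.png',A); cv2.imwrite('pics/p_t2.png',B)
E
```

```text
(no output)
```

View pics/p_w2.png

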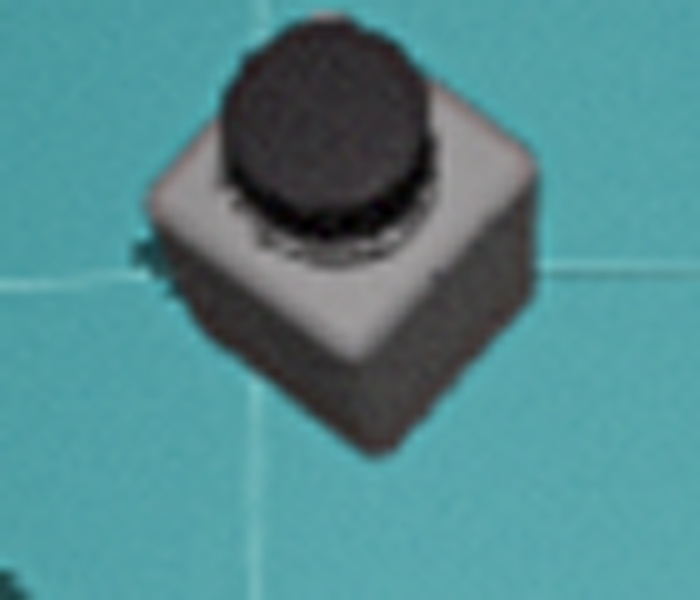

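View pics/p_t2.png

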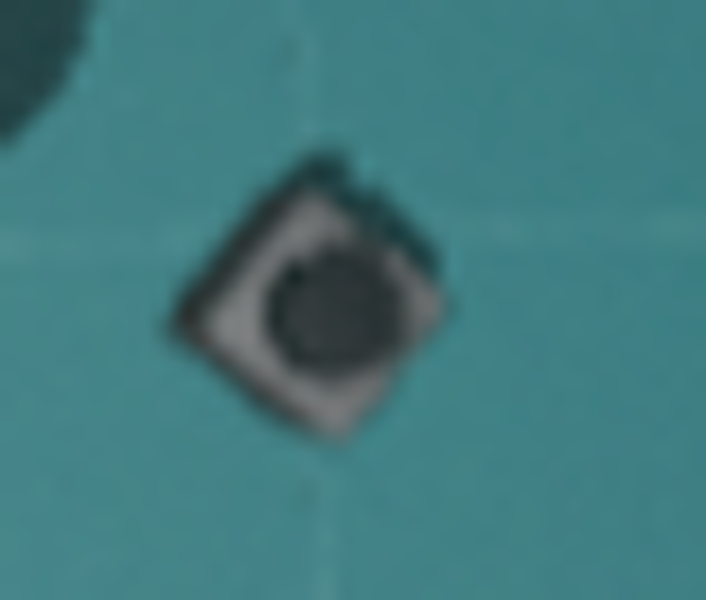

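```bash
python3 - <<'E'
from h import *
c=load('w2')
f=lambda U,V,z: at(c,205+(U+.5)/10-.5,(V+.5)/10-.5,z,True)
A,B,C=[f(*p,.056) for p in [(150,200),(358,360),(540,165)]]
D,E=[f(*p,0) for p in [(378,460),(537,292)]]
print(A,B,C,(A+C)/2)
for d in (A-B,C-B,E-D): print(np.hypot(*d[:2]),np.degrees(np.arctan2(d[1],d[0])))
t=load('t2'); g=lambda U,V,z: at(t,292+(U+.5)/17.65-.5,218+(V+.5)/17.65-.5,z)
P=[g(*p,.056) for p in [(325,180),(200,325),(338,440),(448,308)]]
for i in range(4):
    d=P[(i+1)%4]-P[i]; print(np.hypot(*d[:2]),np.degrees(np.arctan2(d[1],d[0])))
print(np.mean(P,0))
# fit wrist
from scipy.optimize import least_squares
obs=[((150,200),.056,-1),((358,360),.056,0),((540,165),.056,1),((378,460),0,0),((537,292),0,1)]
def res(q):
    r=[]
    for (U,V),z,k in obs:
        a=q[2]+k*np.pi/2
        p=(q[0]+.0226*np.cos(a),q[1]+.0226*np.sin(a),z)
        r+=list(proj(c,p,True)-[205+(U+.5)/10-.5,(V+.5)/10-.5])
    return r
for s in (1,):
    for a0 in (np.pi/2,):
        def res2(q): 
            r=[]
            for (U,V),z,k in obs:
                a=q[2]-k*np.pi/2
                r+=list(proj(c,(q[0]+.0226*np.cos(a),q[1]+.0226*np.sin(a),z),True)-[205+(U+.5)/10-.5,(V+.5)/10-.5])
            return r
        o=least_squares(res2,[.447,-.094,a0]); print(o.x[:2],np.degrees(o.x[2])-45,o.cost,np.round(o.fun,1))
E
```

```text
[ 0.4669 -0.0935  0.056 ] [ 0.4446 -0.0742  0.056 ] [ 0.4255 -0.0967  0.056 ] [ 0.4462 -0.0951  0.056 ]
0.029492032822442053 -40.875233393857634
0.029513725620463435 -130.32755724461057
0.029764408275657014 -131.18592516570968
0.032546582001801695 136.9920935729665
0.03011262193831681 -131.3649179589648
0.029100000000000008 -42.07502205084363
0.029739199720234578 42.00153286030554
[ 0.4452   -0.095525  0.056   ]
[ 0.447 -0.094] 45.0 2311.6925000000006 [ 40.1  -1.2  -2.2   2.5 -41.5   3.1  -1.4   3.  -35.4   3.4]
```

```bash
python3 -m handwheel '[-1,-46,14,0,-10.3, -1,-46,14,0,-10.3, -1,-46,13,0,-10.3, -1,0,0,0,-10.4, -1,0,0,0,0]'; python3 -m handwheel '[-1,0,0,0,0]'; python3 - <<'E'
from h import *
print(get_obs()['position'])
c=snap('wrist','w6'); cv2.imwrite(f'pics/w6b.png',cv2.resize(c['color'][70:340,140:500],None,fx=2.2,fy=2.2,interpolation=cv2.INTER_CUBIC))
for z in (0,.078): print(z,(proj(c,(.4463,-.0945,z),True)-[140,70]+.5)*2.2-.5)
E
```

```text
t: 8.05
position: [0.4457, -0.0943, 0.1973]
eef_rot: [1.299, -2.858, -0.001]
ft_force: [0.1, -0.3, 0.8]
grip_width: 0.0858
t: 8.18
position: [0.4467, -0.0944, 0.1975]
eef_rot: [1.299, -2.859, -0.001]
ft_force: [0.4, -0.1, -0.3]
grip_width: 0.0852
[ 0.44665064 -0.09441335  0.19750121]
0 [259.76 234.68]
0.078 [260.42 278.24]
```

View pics/w6b.png

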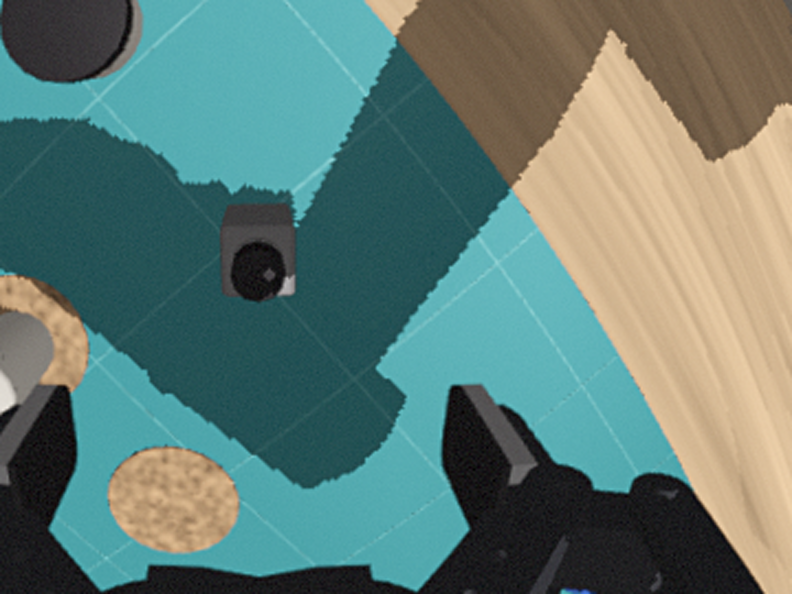

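```bash
python3 -m handwheel '[-1,-1,-1,-50,0, -1,0,0,-55,0, -1,0,0,-40,0, -1,0,0,-18,0, -1,0,0,0,0]'; python3 -m handwheel '[0.2,0,0,0,0, 1,0,0,0,0, 1,0,0,0,0, 1,0,0,0,0, 1,0,0,0,0]'; python3 - <<'E'
from h import *
print(get_obs()['position'])
c=snap('wrist','w7'); cv2.imwrite('pics/w7b.png',cv2.resize(c['color'],None,fx=1.5,fy=1.5,interpolation=cv2.INTER_CUBIC))
p=get_obs()['position']
for z in (0,.056,.078): print(z,proj(c,(p[0],p[1],z),True)*1.5)
E
```

```text
t: 8.85
position: [0.4448, -0.0956, 0.0336]
eef_rot: [1.296, -2.857, -0.002]
ft_force: [-0.3, 0.2, -0.3]
grip_width: 0.0851
t: 9.48
position: [0.4463, -0.0953, 0.0363]
eef_rot: [-1.297, 2.86, -0.001]
ft_force: [-0.5, -0.2, 6.6]
grip_width: 0.0316
[ 0.44629553 -0.09529226  0.03626914]
0 [387.9  353.85]
0.056 [388.65 433.95]
0.078 [389.1  484.05]
```

View pics/w7b.png

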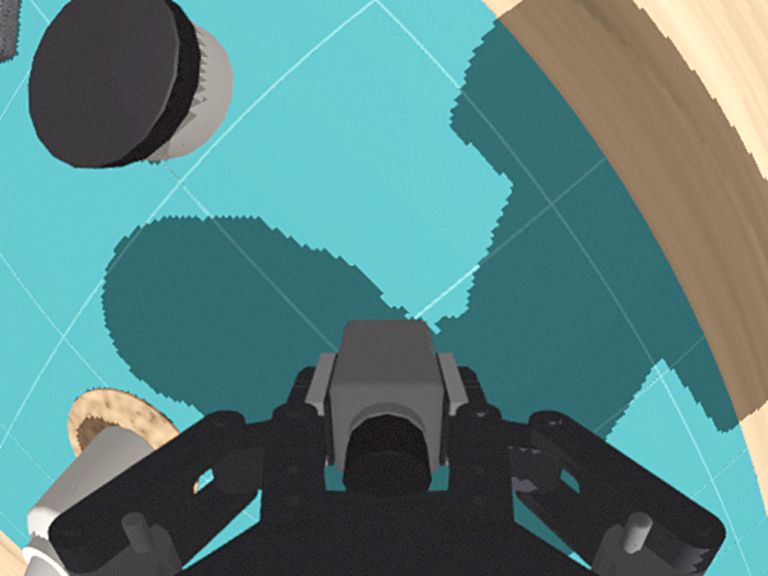

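```bash
python3 - <<'E'
from h import *
c=load('w7'); p=(.4463,-.0953); u=np.array([-.66,-.751])
for d in (.012,.014,.016,.018,.020):
    print(d,proj(c,(p[0]+u[0]*d,p[1]+u[1]*d,0),True)*1.5,proj(c,(p[0]+u[0]*d,p[1]+u[1]*d,.056),True)*1.5)
E
python3 -m handwheel '[1,0,0,40,0, 1,0,0,40,0, 1,33,38,10,0, 1,0,0,0,0]'
```

```text
0.012 [388.05 325.65] [388.95 397.65]
0.014 [388.05 320.7 ] [388.95 391.35]
0.016 [388.05 315.9 ] [388.95 384.75]
0.018 [388.2  310.95] [389.1  378.15]
0.02 [388.2 306. ] [389.1  371.55]
t: 10.02
position: [0.4813, -0.0556, 0.1268]
eef_rot: [-1.298, 2.855, -0.002]
ft_force: [0.3, -0.6, -1.2]
grip_width: 0.0318
```

```bash
python3 -m handwheel '[1,27,43,0,0, 1,28,43,0,0, 1,27,43,0,0, 1,28,43,0,0, 1,27,42,0,0]'; python3 -m handwheel '[1,0,0,0,0, 1,0,0,0,0]'; python3 - <<'E'
from h import *
print(get_obs()['position'])
c=snap('wrist','w8'); cv2.imwrite('pics/w8b.png',cv2.resize(c['color'],None,fx=1.5,fy=1.5,interpolation=cv2.INTER_CUBIC))
th=np.linspace(0,2*np.pi,25)
P=np.array([proj(c,(.6185+.04*np.cos(a),.158+.04*np.sin(a),.003),True) for a in th])*1.5; print(P.min(0),P.max(0))
E
```

```text
t: 10.65
position: [0.6154, 0.1574, 0.1242]
eef_rot: [1.295, -2.859, -0.0]
ft_force: [0.6, 0.1, -1.3]
grip_width: 0.0316
t: 10.9
position: [0.6143, 0.1559, 0.124]
eef_rot: [1.295, -2.859, -0.0]
ft_force: [-1.1, 0.7, -0.5]
grip_width: 0.0311
[0.61432726 0.15586613 0.12401159]
[315.15 233.1 ] [451.8  364.05]
```

View pics/w8b.png

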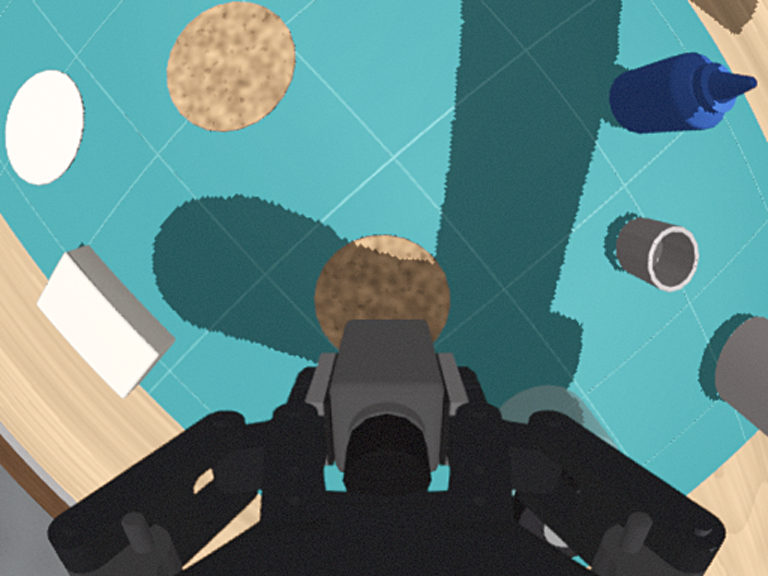

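```bash
python3 -m handwheel '[1,4,2,-40,0, 1,0,0,-30,0, 1,0,0,-10,0, 1,0,0,0,0, 1,0,0,0,0]'; python3 -m handwheel '[1,0,0,-2,0, 1,0,0,0,0]'
```

```text
t: 11.58
position: [0.6205, 0.1587, 0.0469]
eef_rot: [-1.296, 2.859, -0.0]
ft_force: [-0.2, -0.1, -1.1]
grip_width: 0.0314
t: 11.82
position: [0.6197, 0.1588, 0.0439]
eef_rot: [-1.296, 2.861, 0.0]
ft_force: [0.3, 0.8, -0.3]
grip_width: 0.0313
```

```bash
python3 -m handwheel '[1,-1,-1,-3,0, 1,0,0,0,0]'; python3 -m handwheel '[1,0,0,-2,0, 1,0,0,0,0]'; python3 -m handwheel '[1,0,0,-1,0, 1,0,0,0,0]'
```

```text
t: 12.08
position: [0.6182, 0.1575, 0.04]
eef_rot: [1.296, -2.861, -0.0]
ft_force: [-0.4, -0.0, -0.9]
grip_width: 0.0313
t: 12.32
position: [0.6188, 0.1577, 0.0394]
eef_rot: [-1.297, 2.861, -0.001]
ft_force: [-2.0, -0.6, 5.5]
grip_width: 0.0314
t: 12.58
position: [0.6187, 0.1577, 0.0393]
eef_rot: [-1.298, 2.861, -0.001]
ft_force: [-4.6, -0.9, 9.3]
grip_width: 0.0313
```

```bash
python3 -m handwheel '[0.6,0,0,1,0, 0,0,0,0,0, -1,0,0,0,0, -1,0,0,0,0, -1,0,0,0,0]'; python3 -m handwheel '[-1,0,0,30,0, -1,0,0,50,0, -1,0,0,60,0, -1,0,0,0,0, -1,0,0,0,0]'; python3 - <<'E'
from h import *
c=snap('wrist','w9'); cv2.imwrite(f'pics/w9b.png',cv2.resize(c['color'],None,fx=1.5,fy=1.5,interpolation=cv2.INTER_CUBIC))
for z in (.003,.059,.081): print(z,proj(c,(.6185,.158,z),True)*1.5)
print(get_obs()['position'])
E
```

```text
t: 13.2
position: [0.6186, 0.1576, 0.038]
eef_rot: [1.297, -2.861, 0.0]
ft_force: [-0.3, 0.5, 0.1]
grip_width: 0.085
t: 13.82
position: [0.6181, 0.1576, 0.1781]
eef_rot: [1.296, -2.862, -0.001]
ft_force: [-0.7, -0.2, -0.8]
grip_width: 0.0852
0.003 [386.7  272.55]
0.059 [387.   295.65]
0.081 [387.15 307.65]
[0.61776321 0.15735347 0.17706531]
```

View pics/w9b.png

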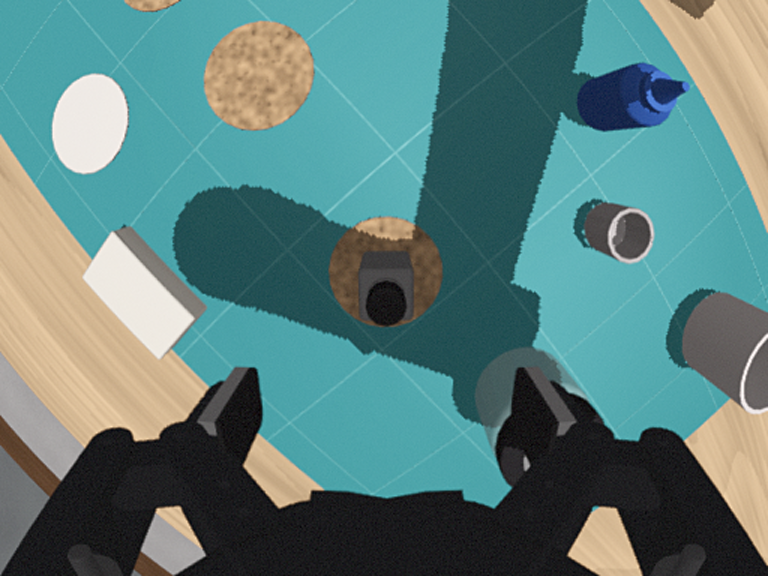

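```bash
python3 -m handwheel '[-1,-22,-48,4,10.3, -1,-22,-48,4,10.3, -1,-22,-48,4,10.3, -1,-22,-48,4,10.4, -1,-22,-48,4,0]'; python3 -m handwheel '[-1,-22,-48,0,0, -1,-22,-48,0,0, -1,-23,-46,0,0, -1,0,0,0,0, -1,0,0,0,0]'; python3 - <<'E'
from h import *
print(get_obs()['position'],get_obs()['eef_rot'])
c=snap('wrist','w10'); cv2.imwrite(f'pics/w10b.png',cv2.resize(c['color'],None,fx=1.5,fy=1.5,interpolation=cv2.INTER_CUBIC))
th=np.linspace(0,2*np.pi,25)
P=np.array([proj(c,(.441+.029*np.cos(a),-.225+.029*np.sin(a),.052),True) for a in th])*1.5; print(P.min(0),P.max(0))
E
```

```text
t: 14.5
position: [0.5069, -0.0838, 0.1967]
eef_rot: [2.222, -2.217, -0.003]
ft_force: [0.5, -0.1, -0.4]
grip_width: 0.0853
t: 15.12
position: [0.4411, -0.2244, 0.1972]
eef_rot: [2.221, -2.22, -0.003]
ft_force: [0.4, 0.1, -0.4]
grip_width: 0.0853
[ 0.44110915 -0.22435272  0.19716803] [ 2.22089324 -2.22018454 -0.00308778]
[340.05 236.85] [432.   325.65]
```

View pics/w10b.png

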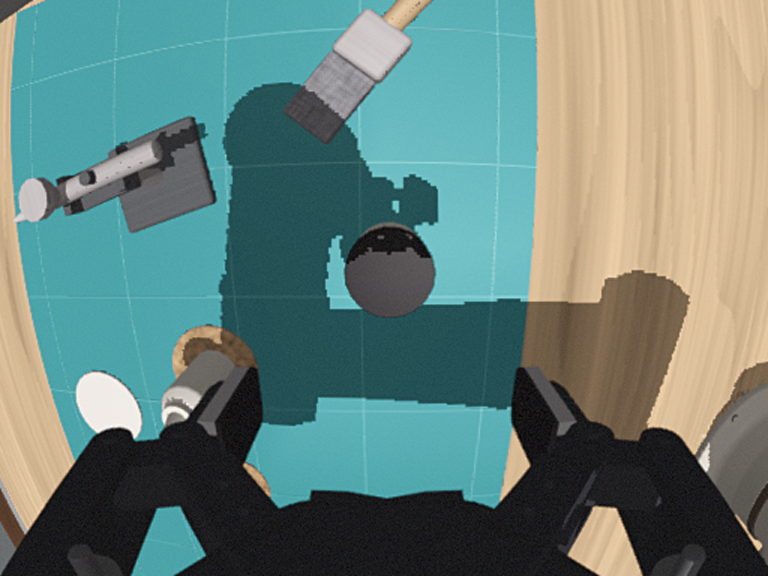

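```bash
python3 -m handwheel '[-1,-1,-2,-50,0, -1,0,0,-55,0, -1,0,0,-36,0, -1,0,0,-18,0, -1,0,0,0,0]'; python3 -m handwheel '[0.0,0,0,0,0, 1,0,0,0,0, 1,0,0,0,0, 1,0,0,0,0, 1,0,0,0,0]'; python3 - <<'E'
from h import *
p=get_obs()['position'];print(p)
c=snap('wrist','w11'); cv2.imwrite('pics/w11b.png',cv2.resize(c['color'],None,fx=1.5,fy=1.5,interpolation=cv2.INTER_CUBIC))
for z,r in ((0,.027),(.036,.029),(.052,.029)):
  P=np.array([proj(c,(p[0]+r*np.cos(a),p[1]+r*np.sin(a),z),True) for a in np.linspace(0,2*np.pi,25)])*1.5; print(P.min(0),P.max(0))
E
```

```text
t: 15.8
position: [0.4401, -0.2252, 0.0377]
eef_rot: [2.223, -2.216, -0.006]
ft_force: [-0.3, -0.4, -0.7]
grip_width: 0.0852
t: 16.42
position: [0.4418, -0.2264, 0.0408]
eef_rot: [-2.222, 2.219, -0.004]
ft_force: [-0.4, 1.7, 7.0]
grip_width: 0.056
[ 0.44175224 -0.22640269  0.04075587]
[321.3  286.35] [453.15 407.4 ]
[301.05 311.25] [473.4  462.15]
[292.2  329.85] [482.4 490.8]
```

View pics/w11b.png

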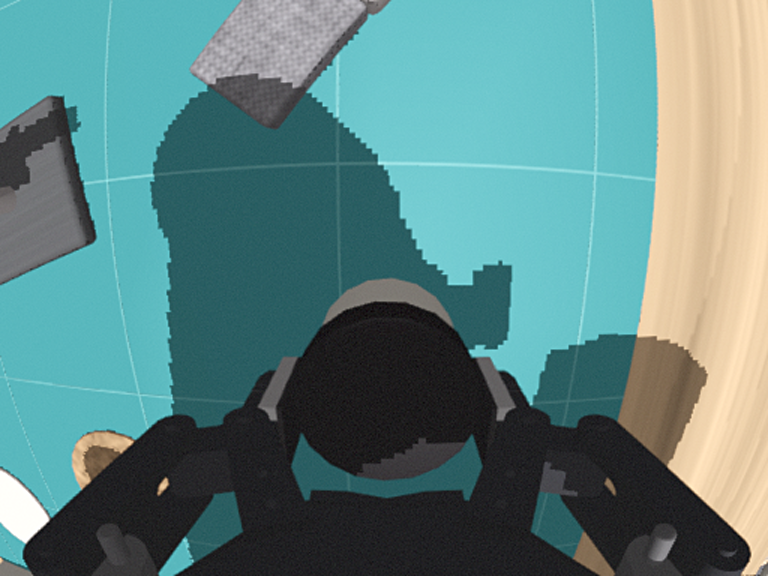

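```bash
python3 - <<'E'
from h import *
c=load('w3')
for y in (.083,.0845,.0861): print(y,proj(c,(.4306,y-.02,0),True)*1.5, proj(c,(.4306,y,.105),True)*1.5)
c=load('w11')
for y in (-.2264,-.228,-.2295): print(y,proj(c,(.4418,y-.027,0),True)*1.5, proj(c,(.4418,y-.029,.036),True)*1.5,proj(c,(.4418,y+.029,.052),True)*1.5)
E
python3 -m handwheel '[1,0,0,30,0, 1,0,0,40,0, 1,15,20,20,0, 1,0,0,0,0, 1,0,0,0,0]'
```

```text
0.083 [387.45 285.45] [387.6 495.6]
0.0845 [387.45 288.75] [387.6 500.4]
0.0861 [387.45 292.5 ] [387.45 505.2 ]
-0.2264 [387.45 286.35] [387.6  311.25] [386.85 490.8 ]
-0.228 [387.45 282.45] [387.6 306.3] [386.85 487.35]
-0.2295 [387.45 278.7 ] [387.6  301.65] [386.85 484.05]
t: 17.1
position: [0.4544, -0.2062, 0.1285]
eef_rot: [2.222, -2.22, -0.003]
ft_force: [-0.3, 1.0, -2.0]
grip_width: 0.0565
```

```bash
python3 -m handwheel '[1,0,51,5,0, 1,0,51,5,0, 1,0,51,5,0, 1,0,50,0,0, 1,45,0,0,0]'; python3 -m handwheel '[1,46,0,0,0, 1,46,0,0,0, 1,0,0,0,0, 1,0,0,0,0]'; python3 - <<'E'
from h import *
print(get_obs()['position'])
c=snap('wrist','w12'); cv2.imwrite('pics/w12b.png',cv2.resize(c['color'],None,fx=1.5,fy=1.5,interpolation=cv2.INTER_CUBIC))
P=np.array([proj(c,(.5912+.04*np.cos(a),-.006+.04*np.sin(a),.003),True) for a in np.linspace(0,2*np.pi,25)])*1.5; print(P.min(0),P.max(0))
E
```

```text
t: 17.73
position: [0.4978, -0.0008, 0.1433]
eef_rot: [2.227, -2.211, -0.004]
ft_force: [0.6, 1.1, -0.7]
grip_width: 0.0565
t: 18.23
position: [0.5909, -0.0041, 0.1424]
eef_rot: [2.219, -2.219, -0.004]
ft_force: [-0.7, 0.5, -1.8]
grip_width: 0.0562
[ 0.59094559 -0.0041174   0.14242998]
[320.4 218.4] [449.4 343.2]
```

View pics/w12b.png

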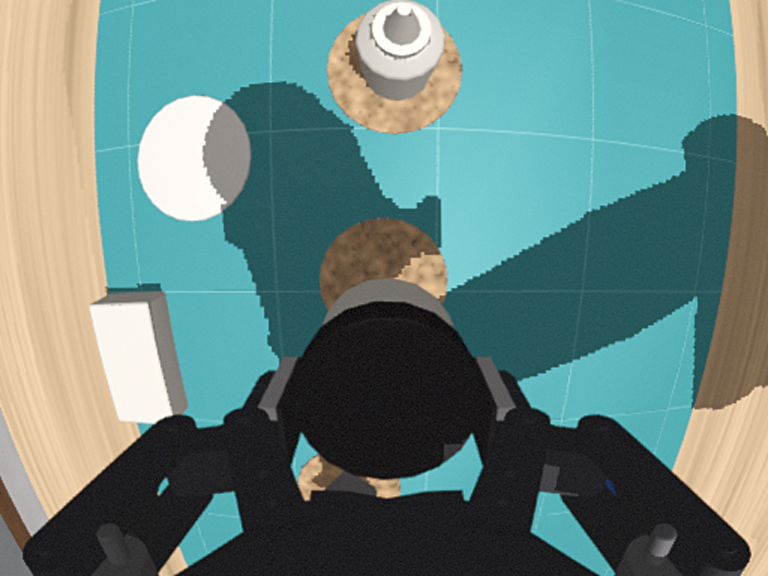

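```bash
python3 -m handwheel '[1,0,1,-50,0, 1,0,0,-30,0, 1,0,0,-14,0, 1,0,0,0,0, 1,0,0,0,0]'; python3 -m handwheel '[1,0,0,-2,0, 1,0,0,0,0]'
```

```text
t: 18.9
position: [0.5935, -0.0022, 0.0519]
eef_rot: [-2.221, 2.218, -0.003]
ft_force: [0.0, -0.6, -0.7]
grip_width: 0.0562
t: 19.15
position: [0.5929, -0.0023, 0.049]
eef_rot: [-2.222, 2.22, -0.001]
ft_force: [-0.8, 0.8, -1.2]
grip_width: 0.0561
```

```bash
python3 -m handwheel '[1,-2,0,-3,0, 1,0,0,0,0, 1,0,0,0,0]'; python3 -m handwheel '[1,0,0,-2,0, 1,0,0,0,0]'
```

```text
t: 19.52
position: [0.5906, -0.0023, 0.0453]
eef_rot: [2.223, -2.22, 0.0]
ft_force: [0.4, 0.3, -1.6]
grip_width: 0.0559
t: 19.77
position: [0.5909, -0.0023, 0.0438]
eef_rot: [-2.223, 2.22, -0.001]
ft_force: [-1.5, 0.9, 3.7]
grip_width: 0.0561
```

Contact (+3.7 N at the expected height). Releasing and lifting.

```bash
python3 -m handwheel '[0.2,0,0,0,0, -0.5,0,0,0,0, -1,0,0,0,0, -1,0,0,0,0, -1,0,0,0,0]'; python3 -m handwheel '[-1,0,0,30,0, -1,0,0,50,0, -1,0,0,60,0, -1,0,0,0,0, -1,0,0,0,0]'; python3 - <<'E'
from h import *
print(get_obs()['position'])
c=snap('wrist','w13'); cv2.imwrite('pics/w13b.png',cv2.resize(c['color'],None,fx=1.5,fy=1.5,interpolation=cv2.INTER_CUBIC))
for z,r in ((.003,.04),(.003,.027),(.055,.029)):
  P=np.array([proj(c,(.5912+r*np.cos(a),-.006+r*np.sin(a),z),True) for a in np.linspace(0,2*np.pi,25)])*1.5; print(P.min(0),P.max(0))
E
```

```text
t: 20.4
position: [0.5906, -0.0024, 0.0432]
eef_rot: [2.223, -2.22, -0.0]
ft_force: [-0.3, 0.2, -0.2]
grip_width: 0.0854
t: 21.02
position: [0.5901, -0.0023, 0.1832]
eef_rot: [-2.222, 2.221, 0.001]
ft_force: [-0.0, 0.5, -0.5]
grip_width: 0.0855
[ 0.59011353 -0.00230947  0.18315462]
[328.05 208.5 ] [441.3  319.05]
[346.35 227.25] [423.   301.95]
[335.55 236.25] [433.5  330.75]
```

View pics/w13b.png

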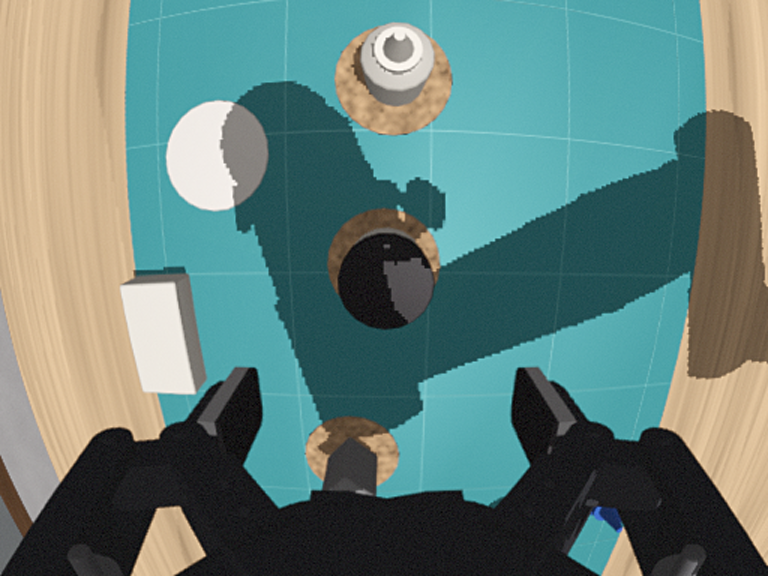

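```bash
python3 -m handwheel '[-1,-24,48,4,0, -1,-24,48,4,0, -1,-24,48,4,0, -1,-23,48,4,0, -1,-23,48,0,0]'; python3 -m handwheel '[-1,0,0,0,0, -1,0,0,0,0]'; python3 - <<'E'
from h import *
print(get_obs()['position'])
c=snap('wrist','w14'); cv2.imwrite('pics/w14b.png',cv2.resize(c['color'],None,fx=1.5,fy=1.5,interpolation=cv2.INTER_CUBIC))
for z,r in ((.0,.019),(.04,.019)):
  P=np.array([proj(c,(.4721+r*np.cos(a),.2375+r*np.sin(a),z),True) for a in np.linspace(0,2*np.pi,25)])*1.5; print(P.min(0),P.max(0))
E
```

```text
t: 21.7
position: [0.4712, 0.2387, 0.1979]
eef_rot: [2.221, -2.218, -0.0]
ft_force: [0.8, -0.0, -0.6]
grip_width: 0.0856
t: 21.95
position: [0.472, 0.2373, 0.198]
eef_rot: [2.221, -2.218, -0.0]
ft_force: [-0.4, 0.1, 0.7]
grip_width: 0.0855
[0.47203314 0.23731208 0.19795606]
[360.  240.6] [411.  290.4]
[356.85 250.8 ] [414.6  306.75]
```

View pics/w14b.png

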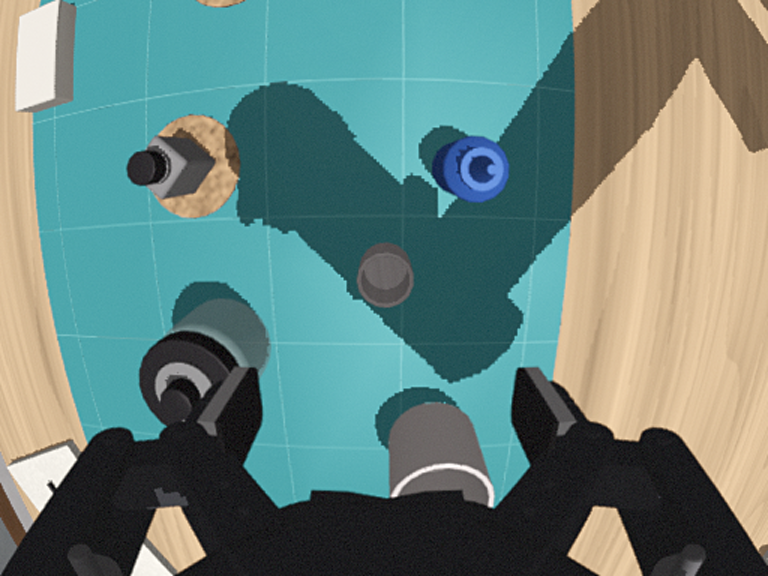

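```bash
python3 -m handwheel '[-1,0,0,-50,0, -1,0,0,-55,0, -1,0,0,-45,0, -1,0,0,-22,0, -1,0,0,0,0]'; python3 -m handwheel '[0.2,0,0,0,0, 1,0,0,0,0, 1,0,0,0,0, 1,0,0,0,0, 1,0,0,0,0]'; python3 - <<'E'
from h import *
p=get_obs()['position'];print(p)
c=snap('wrist','w15'); cv2.imwrite('pics/w15b.png',cv2.resize(c['color'],None,fx=1.5,fy=1.5,interpolation=cv2.INTER_CUBIC))
for z,r in ((.0,.019),(.04,.019)):
  P=np.array([proj(c,(p[0]+r*np.cos(a),p[1]+r*np.sin(a),z),True) for a in np.linspace(0,2*np.pi,25)])*1.5; print(P.min(0),P.max(0))
E
```

```text
t: 22.62
position: [0.4721, 0.2354, 0.0252]
eef_rot: [2.216, -2.219, -0.0]
ft_force: [-1.1, -0.0, 0.6]
grip_width: 0.0853
t: 23.25
position: [0.4734, 0.2383, 0.0288]
eef_rot: [-2.221, 2.218, -0.001]
ft_force: [-0.6, -1.0, 6.0]
grip_width: 0.0357
[0.47343244 0.23830631 0.02876114]
[337.5  316.05] [436.8 405.6]
[324.45 363.  ] [450.15 468.15]
```

View pics/w15b.png

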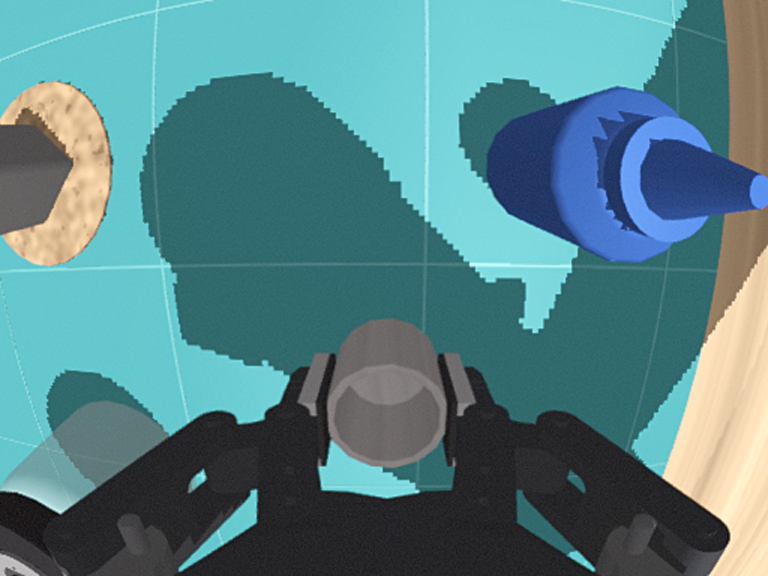

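```bash
python3 -m handwheel '[1,0,0,40,0, 1,0,0,50,0, 1,0,0,40,0, 1,23,-48,0,0, 1,23,-48,0,0]'; python3 -m handwheel '[1,23,-48,0,0, 1,23,-48,0,0, 1,23,-49,0,0, 1,0,0,0,0, 1,0,0,0,0]'; python3 - <<'E'
from h import *
p=get_obs()['position'];print(p)
c=snap('wrist','w16'); cv2.imwrite('pics/w16b.png',cv2.resize(c['color'],None,fx=1.5,fy=1.5,interpolation=cv2.INTER_CUBIC))
for z,r in ((.055,.029),):
  P=np.array([proj(c,(.5905+r*np.cos(a),-.0065+r*np.sin(a),z),True) for a in np.linspace(0,2*np.pi,25)])*1.5; print(P.min(0),P.max(0))
c=snap('top','t16'); cv2.imwrite('pics/t16b.png',cv2.resize(c['color'][110:290,110:350],(800,600),interpolation=cv2.INTER_CUBIC))
E
```

```text
t: 23.92
position: [0.5188, 0.1413, 0.1583]
eef_rot: [-2.224, 2.217, -0.0]
ft_force: [0.9, 0.7, -1.0]
grip_width: 0.0353
t: 24.55
position: [0.5871, -0.0034, 0.157]
eef_rot: [2.221, -2.221, -0.001]
ft_force: [-0.2, 0.5, -0.0]
grip_width: 0.0356
[ 0.58709345 -0.00344561  0.15695629]
[325.95 245.4 ] [434.1 348.9]
```

View pics/w16b.png

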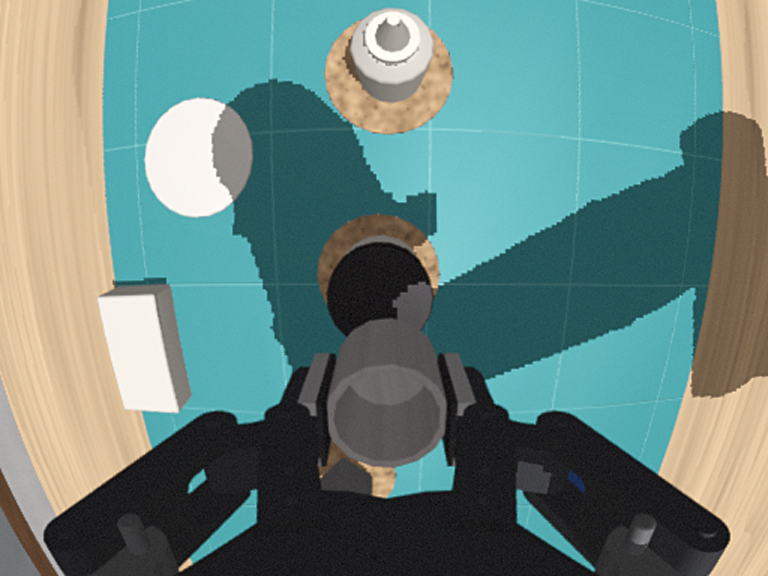

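```bash
python3 -m handwheel '[1,3,-3.5,-30,0, 1,0,0,-30,0, 1,0,0,-8,0, 1,0,0,0,0, 1,0,0,0,0]'; python3 - <<'E'
from h import *
p=get_obs()['position'];print(p)
c=snap('wrist','w17'); cv2.imwrite('pics/w17b.png',cv2.resize(c['color'],None,fx=1.5,fy=1.5,interpolation=cv2.INTER_CUBIC))
for z,r in ((.055,.029),(.039,.029),(.003,.04)):
  P=np.array([proj(c,(p[0]+r*np.cos(a),p[1]+r*np.sin(a),z),True) for a in np.linspace(0,2*np.pi,25)])*1.5; print(P.min(0),P.max(0))
E
```

```text
t: 25.28
position: [0.5915, -0.0063, 0.0907]
eef_rot: [-2.222, 2.218, -0.002]
ft_force: [-0.6, 0.2, -0.9]
grip_width: 0.0353
[ 0.59147066 -0.00630028  0.09071485]
[314.55 284.85] [459.75 417.45]
[320.1 274.5] [454.2  398.85]
[308.7  234.45] [465.3  383.25]
```

View pics/w17b.png

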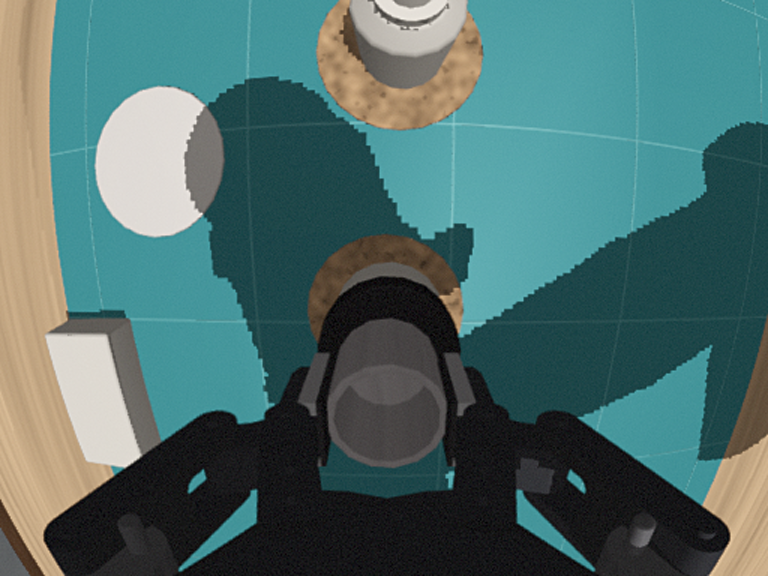

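```bash
python3 -m handwheel '[1,-1,0,-3,0, 1,0,0,-2,0, 1,0,0,0,0, 1,0,0,0,0]'; python3 -m handwheel '[1,0,0,-1,0, 1,0,0,0,0]'
```

```text
t: 25.82
position: [0.5896, -0.0069, 0.0843]
eef_rot: [2.222, -2.22, 0.0]
ft_force: [-0.6, 0.5, -1.0]
grip_width: 0.0356
t: 26.08
position: [0.5898, -0.0069, 0.0838]
eef_rot: [-2.223, 2.22, -0.001]
ft_force: [-1.6, -0.2, 3.7]
grip_width: 0.0353
```

```bash
python3 -m handwheel '[0.6,0,0,0,0, 0,0,0,0,0, -1,0,0,0,0, -1,0,0,0,0, -1,0,0,0,0]'; python3 -m handwheel '[-1,0,0,20,0, -1,0,0,40,0, -1,0,0,60,0, -1,0,0,60,0, -1,0,0,0,0]'; python3 -m handwheel '[-1,-50,0,0,0, -1,-50,0,0,0, -1,-50,0,0,0, -1,-10,-50,0,0, -1,0,-50,0,0]'; python3 -m handwheel '[-1,0,-60,0,0, -1,0,-60,0,0, -1,0,-60,0,0, -1,0,0,0,0, -1,0,0,0,0]'; python3 - <<'E'
from h import *
c=snap('top','t18'); cv2.imwrite('pics/t18b.png',cv2.resize(c['color'][110:290,110:350],(800,600),interpolation=cv2.INTER_CUBIC))
s=snap('scene','s18'); cv2.imwrite('pics/s18b.png',cv2.resize(s['color'][85:285,120:385],(795,600),interpolation=cv2.INTER_CUBIC))
for n,p in [('sq',(.5847,-.136,.108)),('paint',(.6185,.158,.081)),('cup',(.5905,-.0065,.095)),('lid',(.5905,-.0065,.055)),('mug',(.4312,.3892,.085))]:
    print(n,(proj(c,p)-[110,110]+.5)*10/3-.5,(proj(s,p)-[120,85]+.5)*3-.5)
E
```

```text
t: 26.7
position: [0.5896, -0.0069, 0.0832]
eef_rot: [2.222, -2.22, -0.0]
ft_force: [0.0, 0.1, -0.7]
grip_width: 0.0854
t: 27.32
position: [0.5922, -0.0066, 0.2697]
eef_rot: [-2.216, 2.212, -0.012]
ft_force: [-1.3, 0.1, -0.4]
grip_width: 0.0854
t: 27.95
position: [0.4283, -0.1072, 0.2633]
eef_rot: [-2.226, 2.216, -0.0]
ft_force: [0.7, -0.0, 0.4]
grip_width: 0.0856
t: 28.58
position: [0.429, -0.2867, 0.2624]
eef_rot: [2.221, -2.221, -0.003]
ft_force: [0.5, 0.1, -0.0]
grip_width: 0.0853
sq [717.16666667 255.5       ] [228.4 188.5]
paint [378.5        229.83333333] [478.9 427. ]
cup [566.16666667 254.5       ] [340.  281.5]
lid [563.5        260.16666667] [342.4 311.8]
mug [113.83333333 450.5       ] [878.8 431.5]
```

View pics/t18b.png

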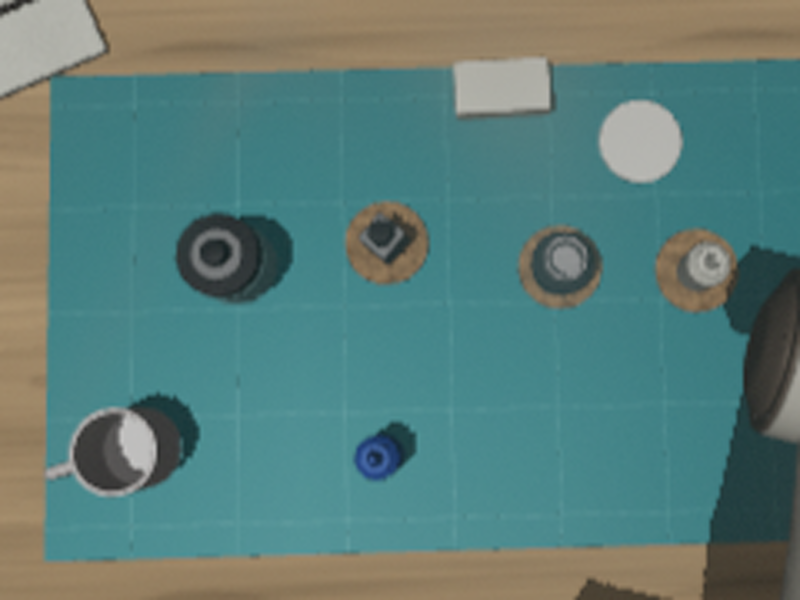

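View pics/s18b.png

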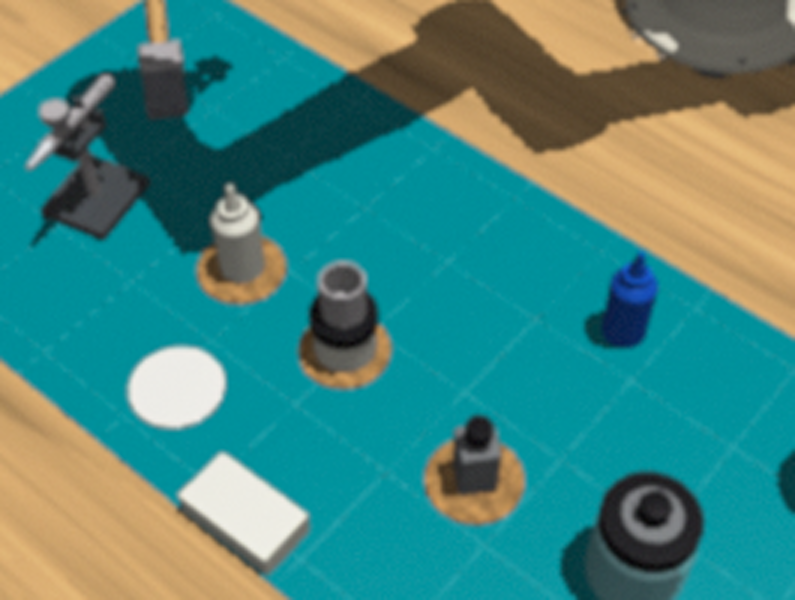

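```bash
python3 - <<'E'
from h import *
c=load('t18'); A=cv2.resize(c['color'][168:208,258:338],(800,400),interpolation=cv2.INTER_CUBIC)
s=load('s18'); B=cv2.resize(s['color'][140:220,180:260],(600,600),interpolation=cv2.INTER_CUBIC)
for z,r,q in [(.108,.001,'tip'),(.069,.02,'sh'),(.003,.02,'base')]:
  for im,cc,o,k in ((A,c,(258,168),10),(B,s,(180,140),7.5)):
    P=np.array([(proj(cc,(.5847+r*np.cos(a),-.136+r*np.sin(a),z))-o+.5)*k-.5 for a in np.linspace(0,2*np.pi,40)]); cv2.polylines(im,[P.astype(np.int32)],True,(0,0,255),1)
for z,r in [(.095,.019),(.055,.019),(.055,.029)]:
  for im,cc,o,k in ((A,c,(258,168),10),(B,s,(180,140),7.5)):
    P=np.array([(proj(cc,(.5905+r*np.cos(a),-.0065+r*np.sin(a),z))-o+.5)*k-.5 for a in np.linspace(0,2*np.pi,40)]); cv2.polylines(im,[P.astype(np.int32)],True,(0,255,255),1)
for x,y in ((.5847,-.136),(.5912,-.006)):
  for im,cc,o,k in ((A,c,(258,168),10),(B,s,(180,140),7.5)):
    P=np.array([(proj(cc,(x+.04*np.cos(a),y+.04*np.sin(a),.003))-o+.5)*k-.5 for a in np.linspace(0,2*np.pi,40)]); cv2.polylines(im,[P.astype(np.int32)],True,(0,255,0),1)
cv2.imwrite('pics/ovA.png',A); cv2.imwrite('pics/ovB.png',B)
E
```

```text
(no output)
```

View pics/ovA.png

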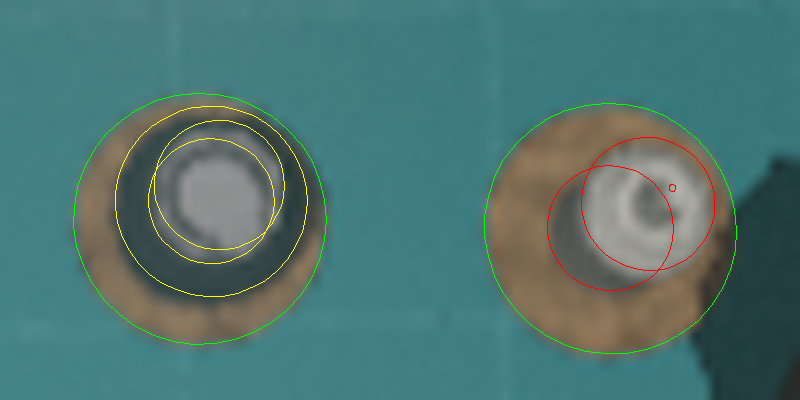

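View pics/ovB.png

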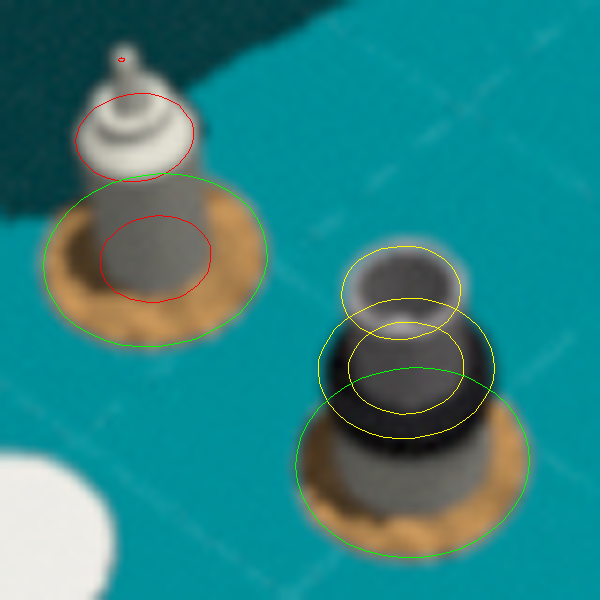

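```bash
python3 -c "
from workcell import hand_in; print(hand_in())"
```

```text
the job is handed in; nothing more can be done
None
```

The painting bench is set out as asked and the job is handed in, at about 29 s on the robot's clock. `hand_in` gives no verdict.

- **Placed, in the order asked:**
  1. The white squeeze bottle went on the right pad, beside the holder.
  2. The square paint bottle went on the left pad, beside the pot.
  3. The jar went on the middle pad.
  4. The steel cup went open side up on the jar's lid.
- **Final checks (top and scene pictures, arm clear of everything):** all four stand upright and released. The jar, cup and paint bottle are within about 2 mm of their targets. The mug and the blue bottle look unmoved.
- **Where the views disagree:** the top view puts the squeeze bottle about 3 mm off centre towards the robot. The scene view shows it about centred. With the calibration good to about 2 mm, I left it.
- **Forces:** I saw about 11 N at most in the readings after each move. Each placing showed contact at the expected height before I let go.

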